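# Load a slide holder under the stage clip

### The job

Load the slide holder into the inspection stage: press the spring clip's thumb bar down with one fingertip and keep it down, so that the clip stays raised, while the other fingertip pushes the holder along its track beneath the clip until it is fully home against the end stop. Then let the clip come down on the holder and take the hand clear. The holder is only pushed flat along its track, never picked up, and the other things on the bench stay where they are.

Things in the scene. Friction and masses are not known exactly. Their poses are not given: they have to be found in the camera images.
- stage: Fixed white inspection stage, 165 x 118 mm, aluminium track on top. Origin on the bench under its middle; x = loading direction, z up, y from the hinge across the track. In its frame (mm): track floor z 40, from x -80 (open end) to the stop, between rails 6 high with inner faces at y 6.5 and 53.5; clip hinge along x at y 0, z 56, rod and end posts up to z 61; body under the thumb bar z 38.
- end_stop (a point): Middle of the foot of the end stop's face, on the track floor: x 70, y 30, z 40 mm in the stage's frame. The stop is a dark steel block across the far end of the track, 14 mm high.
- holder_mid (a point): Centre of the slide holder: flat dark steel plate with a glass slide in its top, 60 mm long (along the track), 44 wide, 10 thick, about 90 g, loose in the track, 1.5 mm to spare each side. Its centre starts at x -5 to 12 mm of the stage's frame, short of the clip's toe. Fully home its front edge meets the end stop, centre at x 40, y 30, z 45 mm there.
- clip (a joint): Angle of the spring clip, a steel rocker on the stage. 0 = at rest, toe down, blocking the track. Pressing the thumb bar down tips the toe up: from about 0.30 rad it clears the holder, at 0.5 (bar down on its stop) by 5 mm. Let down on the holder it reads about 0.30. Sprung: about 2 N starts it, 6 N at mid bar holds it fully down; it springs back when let go.
- thumb_bar (a point): Middle of the top face of the clip's thumb bar, a steel strip 85 mm long (stage x -60 to 25), 38 wide, 3 thick, across the hinge from the track; moves with the clip. At rest it slopes up away from the track (stage z 51 inner edge, 70 outer). Fully down it is level, top at z 43, y -52 to -14: level with the lower part of a holder on the track. A fingertip may slide along it.
- clip_toe (a point): Centre of the underside of the clip's toe, a steel block 22 mm long and 8 wide hanging over the track, moving with the clip. At rest it spans x 46 to 68, y 22 to 30 mm of the stage's frame, its underside 3 mm above the track floor.
- dish: Bystander: closed glass petri dish lying flat, 92 mm across, 18 mm high. Origin at the centre of its underside.
- tweezers: Bystander: steel tweezers lying flat, 120 mm long, 9 mm high. Origin at the centre of its underside.
- stopper: Bystander: black rubber stopper standing, 34 mm across, 30 mm high. Origin at the centre of its underside.
- jar: Bystander: small glass screw-cap jar standing, 40 mm across, 48 mm high. Origin at the centre of its underside.
- beaker: Bystander: clear plastic cup standing, 64 mm across, 75 mm high. Origin at the centre of its underside.
- reagent: Bystander: amber bottle standing, 54 mm across, 105 mm high. Origin at the centre of its underside.
- washbottle: Bystander: white wash bottle with a blue bent spout, 64 mm across, 148 mm high. Origin at the centre of its underside.
Not all that is in view belongs to the job. Of the things that look like the stage, take the one that is farthest from the robot's base at the start. Of the things that look like the part that bears holder_mid, the middle-sized one is meant.

How it is judged:
By the outcome, as a careful person would: the job done as asked, in the order asked, and still so for the second after the job is handed in, with the robot touching nothing.
It also fails if it takes over 29 s, if anything falls off the work surface, if the arm or the gripper's body presses on something with over 40 N, if the wrist force passes 120 N, or if a joint passes its speed limit or range.

### The arm

A 6-joint arm with a two-finger parallel gripper is mounted at the origin on the work surface. World frame = base frame: x ahead of the robot, y to its left, z up, the work surface at z = 0. Lengths are in m, angles in degrees, forces in N, time in s.
With the tool pointing down it reaches from about 0.4 to 0.825 m from the base axis. Payload 7 kg.
Tool frame: the origin (TCP) lies on the front face of the gripper's body, between the roots of the fingers; the fingertips stand 66 mm ahead of it and the grasp point (between the pads) lies 47 mm ahead of it; z points along the fingers, y is the line along which they close (so a half turn about z gives the same grasp; the last joint's range is limited). The gripper opens to 88 mm and grips with 3 to 60 N. Pads are 19 mm wide; open, the fingers measure 130 mm over their backs; the gripper's body (78 mm by 193 mm) begins 47 mm behind the grasp point.
Start: joints at [-54.654, 20.546, 0.682, 0, -70.136, -16.507], TCP at [0.218, -0.639, 0.292] pointing down, gripper open.
Joint ranges: [-176.03, 176.03], [-82.01, 121.73], [-58.28, 71.71], [-173.87, 95.51], [-174.79, -0.11], [-173.66, 173.66]. Speed limits (degrees/s): [136.94, 136.94, 172.46, 180, 180, 180].

### API

Orientations are given as [roll, pitch, yaw] about the fixed x, y, z axes, in that order (R = Rz(yaw) Ry(pitch) Rx(roll)).
In Python, from plant import ctrl gives the robot as it stands.
- The arm moves only by the tool send_rows, never from a script. Its argument "deltas" is a list of rows, each a list of 2 entries, a list of its own where there are three numbers: the shift along the tool's x, y, z each as a share of 800 mm, from -1 to 1, then the turn about the tool's z as a share of 90 degrees, from -1 to 1. A call has exactly 5 rows; each row is the pose to reach, as a shift and turn from the pose commanded when the call began, along the tool's axes at that moment; what a row does not reach only later rows make up. A row lasts 1/12 s, in which the tool goes at most 41.7 mm and 7.16 degrees, less where a joint would pass 70% of its speed; a pose out of reach is approached as far as the arm can. A call with a number of a shift or a turn outside -1 to 1 is refused whole. A call with a gripper value outside its range is refused whole. "gripper" is the opening, from 0 (shut) to 1 (fully open), set as the call begins (left out, the last holds). The fingers move at their own pace and stop on an object; the grip force is fixed at half the most. Time passes only in rows, so rows that repeat a pose let the fingers close, or fill a call up. It gives the time, the measured TCP pose, the force, the opening and the grip force at its end, in the units of the state.
- ctrl.get_obs(): the state, without advancing time (a new reading comes with each control period).
- ctrl.snapshot(name): name is "scene" or "top"; returns a dict with "color" (400x640x3 uint8, red, green, blue), "vertical_fov" (degrees; the focal length in pixels is half the picture's height over the tangent of half this angle, whatever the lens; pixels are square), "cx", "cy" (the principal point, pixels), "rvec" (rotation vector, rad) and "tvec" (3), from world to camera coordinates, as OpenCV has them. Camera axes: x right, y down, z forward; pixel columns grow to the right and rows downward; lengths in m; the calibration is good to about 2 mm. A picture is of the moment at which its call begins. There is no depth.
- ctrl.close_job(): hands the job in; it is judged then, once.
Trained networks look in a picture, given as the dict that the camera call returned (one of the last four; its "shot" number tells which), for a name from the list of things; names that differ only in an ending like _2 or _b are one class to them, and where a whole thing is asked for, a point or a joint stands for the part that bears it (a point fixed in the world has none). Each returns a list of dicts, best first, with "conf" (0 to 1); they miss things now and then, are a little off and sometimes report something else, mostly with a low value. They report only what shows in the picture. A call takes as long as a camera call. They do not tell look-alikes from the thing itself.
- ctrl.boxes_of(picture, thing): "xy" ([column, row] as shares, 0 to 1, of the picture: columns of its width, rows of its height, amid what is visible of it).
- ctrl.cut_out(picture, thing): "pixels" (400x640 bool, what is visible of it) and "xy" ([column, row] as shares, 0 to 1, of the picture: columns of its width, rows of its height, amid what is visible of it).
The state is a dict: "clock": time; "joint_pos": joint angles; "qvel": joint speeds; "tau": joint torques, N m; "tool_pos": TCP position; "orientation": TCP orientation; "force": force on the tool from outside, world axes, zero at the start; "moment": the same for the moment, N m; "opening": finger opening in m; "gripper_force": force on a finger pad.
Only numpy, scipy, OpenCV 4.12 (cv2) and the standard library are available. Lean on these libraries where they do the work, as an engineer would, in place of code of your own. Each camera call takes 0.05 s, during which the arm holds its last target. There are 200 camera calls.

## Working session

There is one attempt and no reset: what is moved stays moved. The work goes in short steps, Python scripts to look and compute and a tool call to move; the robot and the scene stay as the last step left them, time stands still between calls to the robot, and variables do not carry over. Pictures are saved under pics/ and viewed, at most 10 in all, crops included, and the job is handed in when it is done.

Besides the shell and the picture viewer there is one more tool, called after "Request:" by a JSON object that holds its "op" and its "data", one argument or row to a line. send_rows: Moves the arm, as the interface text tells. Shift numbers are shares of 800 mm and turn numbers shares of 90 degrees, none past 1 either way. Its arguments: {"type":"object","properties":{"deltas":{"type":"array","items":{"type":"array"}},"gripper":{"type":"number"}},"required":["deltas"]}

```bash
mkdir -p pics; python3 - <<'E'
from plant import ctrl
import cv2,pickle
o=ctrl.get_obs();print(o['clock'],o['tool_pos'],o['orientation'],o['opening'])
for n in ['scene','top']:
    p=ctrl.snapshot(n);cv2.imwrite(f'pics/{n}0.png',p['color'][...,::-1]);pickle.dump(p,open(f'{n}0.pkl','wb'))
    print(n,p['vertical_fov'],p['cx'],p['cy'],p['rvec'],p['tvec'])
    for t in ['stage','holder_mid','thumb_bar','clip_toe']:
        print(t,[(round(d['conf'],2),round(d['xy'][0]*640),round(d['xy'][1]*400)) for d in ctrl.boxes_of(p,t)])
E
```

```text
0.0 [ 0.21782582 -0.63848362  0.29123892] [ 1.79905717e+02 -8.36259815e-03 -1.61166600e+02] 0.0875537701499436
scene 42.96458956438866 314.52161056212793 197.9780442153347 [ 1.88663012  1.73607179 -0.65020494] [-0.03935935 -0.36276373  1.81352084]
stage [(0.8, 368, 156), (0.79, 354, 220), (0.67, 269, 187)]
holder_mid [(0.83, 423, 240), (0.7, 363, 211), (0.64, 283, 245)]
thumb_bar [(0.94, 262, 178), (0.76, 347, 210), (0.55, 358, 148)]
clip_toe [(0.97, 341, 209), (0.96, 362, 149), (0.62, 260, 178)]
top 43.70184981378459 316.722055580778 203.62989952552962 [ 2.18201368 -2.17577743  0.09102874] [-0.02819891  0.56629828  1.42708028]
stage [(0.91, 350, 249), (0.79, 273, 203), (0.62, 246, 282)]
holder_mid [(0.89, 261, 200), (0.57, 211, 170), (0.5, 341, 177)]
thumb_bar [(0.86, 363, 248), (0.73, 252, 282), (0.7, 279, 204)]
clip_toe [(0.83, 356, 248), (0.77, 250, 282), (0.69, 280, 205)]
```

View pics/scene0.png

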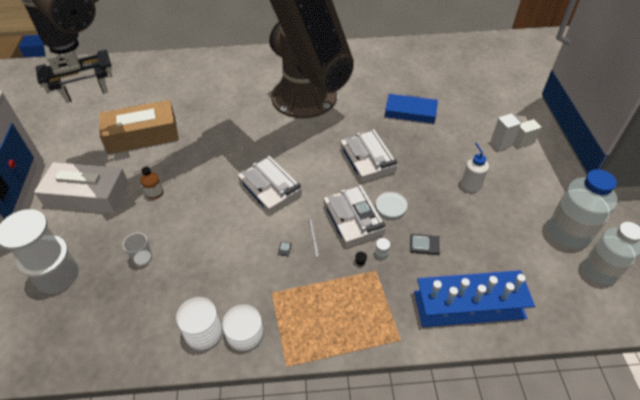

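View pics/top0.png

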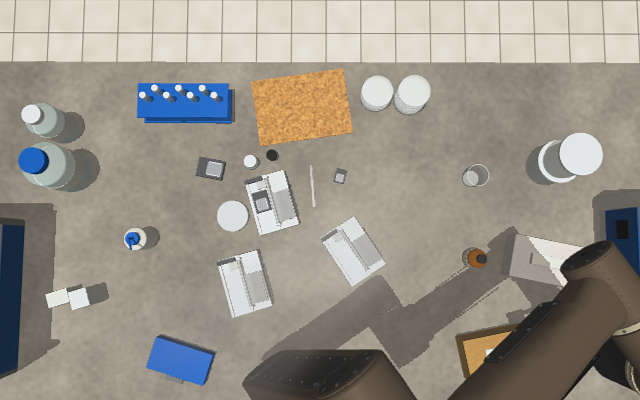

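The scene shows three stages: top pixels (272,202), (245,282) and (352,250). There are three holder-like plates at (261,200) in the farthest stage, (211,168) larger and (341,177) smaller. I pick the stage at (272,202) and the plate in it, then check both in a close crop.

```bash
cat > h.py <<'E'
import numpy as np,cv2,pickle
def cam(p):
    f=200/np.tan(np.radians(p['vertical_fov']/2))
    return np.array([[f,0,p['cx']],[0,f,p['cy']],[0,0,1]]),np.array(p['rvec'],float),np.array(p['tvec'],float)
def proj(p,X):
    K,r,t=cam(p);return cv2.projectPoints(np.array(X,float).reshape(-1,1,3),r,t,K,None)[0].reshape(-1,2)
def ray(p,uv,z):
    K,r,t=cam(p);R=cv2.Rodrigues(r)[0];c=-R.T@t
    d=R.T@np.linalg.inv(K)@np.array([uv[0],uv[1],1.]);return c+d*(z-c[2])/d[2]
def S(pose,P):  # stage frame mm -> world m
    P=np.array(P,float).reshape(-1,3)/1000;c,s=np.cos(pose[2]),np.sin(pose[2])
    return np.c_[pose[0]+c*P[:,0]-s*P[:,1],pose[1]+s*P[:,0]+c*P[:,1],P[:,2]]
E
python3 - <<'E'
from h import *
t=pickle.load(open('top0.pkl','rb'));s=pickle.load(open('scene0.pkl','rb'))
for uv in [(272,202),(245,282),(352,250),(261,200),(211,168),(341,177)]:
    w=ray(t,uv,.04);print(uv,w,np.hypot(*w[:2]))
print([ray(s,u,.04) for u in [(354,214),(269,183),(368,153)]])
a=cv2.resize(t['color'][155:250,225:320],(570,570),interpolation=cv2.INTER_CUBIC)
cv2.imwrite('pics/ct.png',a[...,::-1])
b=cv2.resize(s['color'][175:250,310:400],(720,600),interpolation=cv2.INTER_CUBIC)
cv2.imwrite('pics/cs.png',b[...,::-1])
E
```

```text
(272, 202) [0.56934302 0.1020752  0.04      ] 0.5784209738427785
(245, 282) [0.3412081  0.17635697 0.04      ] 0.38408950468677766
(352, 250) [ 0.43251506 -0.12762476  0.04      ] 0.45095161345050366
(261, 200) [0.57502827 0.133785   0.04      ] 0.5903862616644443
(211, 168) [0.66755843 0.27954998 0.04      ] 0.7237281653086094
(341, 177) [ 0.64240137 -0.09648723  0.04      ] 0.649607043304526
[array([0.57757958, 0.10595289, 0.04      ]), array([ 0.43987157, -0.12815709,  0.04      ]), array([0.34369482, 0.1792514 , 0.04      ])]
```

View pics/ct.png

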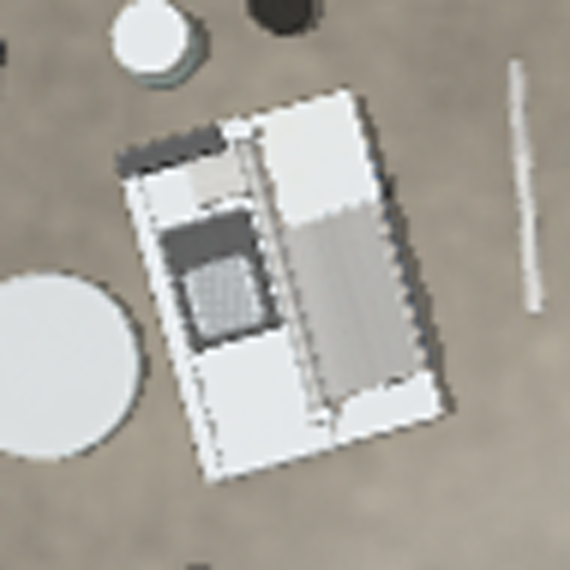

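View pics/cs.png

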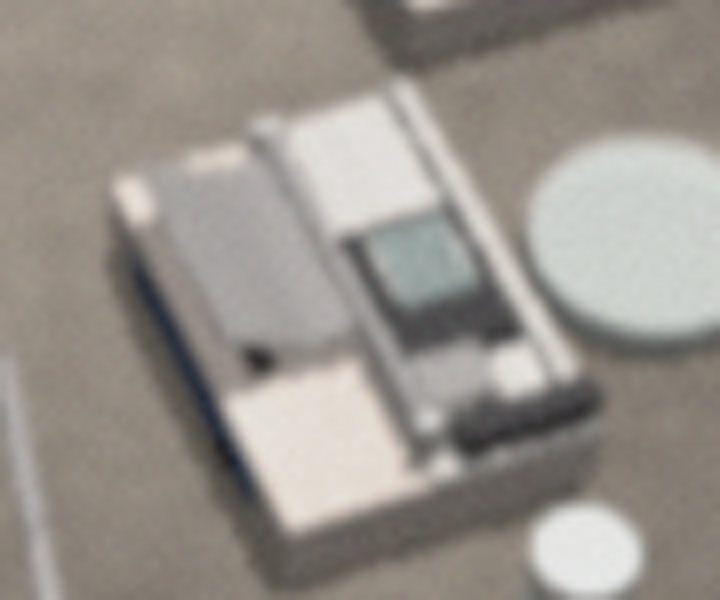

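The top crop shows the stage with its stop at the upper left (crop 170,150), the holder at (222,278) in the track, and the thumb bar at (355,300). Both crops agree. The loading direction is about world +x, turned a little to the left. Next I fit the pose from corners.

```bash
cat > fit.py <<'E'
from h import *
from scipy.optimize import least_squares
t=pickle.load(open('top0.pkl','rb'));s=pickle.load(open('scene0.pkl','rb'))
T=lambda u:np.array(u)/6+[225,155]-.42
Q=lambda u:np.array(u)/8+[310,175]-.44
top=[((82.5,-59,38),T((350,92))),((-82.5,-59,38),T((441,415))),((-82.5,59,42),T((210,480)))]
sc=[((82.5,-59,38),Q((290,530))),((-82.5,-59,38),Q((115,180)))]
ht=[((30,22,50),T((160,232))),((30,-22,50),T((248,208))),((-30,-22,50),T((283,325))),((-30,22,50),T((200,352)))]
hs=[((30,-22,50),Q((410,350))),((30,22,50),Q((522,330))),((-30,22,50),Q((455,208))),((-30,-22,50),Q((345,240)))]
def run(ts,ss,th,sh,nm):
    def res(p,split=False):
        r=[]
        for c,L,H in((t,ts,th),(s,ss,sh)):
            for P,u in L: r.append(proj(c,S(p,[P]))[0]-u)
            for P,u in H: r.append(proj(c,S(p,[(P[0]+p[3]*1000,P[1]+30,P[2])]))[0]-u)
        return np.concatenate(r)
    f=least_squares(res,[.57,.1,.25,.0],loss='soft_l1',x_scale=[.1,.1,.3,.01])
    print(nm,f.x[:2],np.degrees(f.x[2]),'hx',f.x[3]*1000,'rms',np.sqrt(np.mean(f.fun**2)));print(f.fun.reshape(-1,2).round(1).tolist());return f.x
run(top,[],ht,[],'top');run([],sc,[],hs,'scene');p=run(top,sc,ht,hs,'both')
np.save('pose.npy',p)
E
python3 fit.py
```

```text
top [0.57051804 0.10139028] 15.699516108539658 hx 8.46730928416 rms 0.8313712353407933
[[1.6, -1.0], [1.6, 0.0], [0.2, 0.2], [-0.4, -0.0], [-0.2, -0.1], [-0.6, 0.5], [-1.6, 0.2]]
scene [0.57147228 0.10343557] 15.102019926869257 hx 8.724816386989946 rms 0.917807305435825
[[-1.7, 0.7], [-1.1, 0.2], [0.3, 1.4], [1.0, -0.5], [0.7, -0.9], [0.1, -0.8]]
both [0.57051997 0.10240851] 15.740199603555222 hx 8.978239658624235 rms 0.9175128807143513
[[1.3, -1.0], [1.2, -0.0], [-0.1, 0.2], [-0.8, -0.2], [-0.6, -0.3], [-1.0, 0.4], [-2.0, -0.0], [-1.8, 0.5], [-1.7, 0.2], [0.0, 1.1], [0.7, -0.9], [0.2, -1.2], [-0.4, -0.9]]
```

```bash
cat > go.py <<'E'
from h import *
import sys
from plant import ctrl
from scipy.spatial.transform import Rotation as Ro
p=np.load('pose.npy')[:3]
o=ctrl.get_obs();R=Ro.from_euler('xyz',o['orientation'],degrees=True)
x,y,tip=map(float,sys.argv[1:4])
g=S(p,[(x,y,tip+66)])[0];d=g-o['tool_pos']
c,s=np.cos(p[2]),np.sin(p[2]);e=np.array(o['tool_pos'])-[p[0],p[1],0]
print('t',o['clock'],'stage xy mm',1e3*(c*e[0]+s*e[1]),1e3*(-s*e[0]+c*e[1]),'tip z',1e3*o['tool_pos'][2]-66,'F',np.round(o['force'],1),'open',o['opening'])
yw=np.degrees(p[2])-180-o['orientation'][2]
yw=(yw+90)%180-90
print('goal',g,'share',np.round(R.inv().apply(d)/.8,4),'turn share',-yw/90,o['orientation'])
E
python3 go.py -43 -1.5 100
```

```text
t 0.5 stage xy mm -540.455906105954 -617.7801689116463 tip z 226.13253784522675 F [ 0.3 -1.1 -0.3] open 0.08761237607044918
goal [0.52953931 0.0892999  0.166     ] share [-0.6625  0.7356  0.1577] turn share 0.03442394934372399 [ 1.79995387e+02 -1.15249648e-03 -1.61161645e+02]
```

Request:
{"op": "send_rows", "data": {
  "deltas": [
    [[-0.66,0.735,0.0],0.034],
    [[-0.66,0.735,0.0],0.034],
    [[-0.66,0.735,0.0],0.034],
    [[-0.66,0.735,0.0],0.034],
    [[-0.66,0.735,0.0],0.034]
  ],
  "gripper": 0.48
}}

```text
clock: 0.92
tool_pos: [0.2998, -0.4455, 0.2922]
orientation: [-180.0, 0.0, -164.3]
force: [1.3, 0.1, -0.6]
opening: 0.0601
gripper_force: 0.0
```

```bash
python3 go.py -43 -1.5 100
```

```text
t 0.9167 stage xy mm -409.1614559726435 -453.9571618826919 tip z 226.16809281921303 F [ 1.3  0.1 -0.6] open 0.060108770141724444
goal [0.52953931 0.0892999  0.166     ] share [-0.4577  0.5656  0.1577] turn share 6.495570593314267e-05 [-1.79985881e+02  1.31609790e-02 -1.64253954e+02]
```

Request:
{"op": "send_rows", "data": {
  "deltas": [
    [[-0.455,0.565,0.0],0.0],
    [[-0.455,0.565,0.0],0.0],
    [[-0.455,0.565,0.0],0.0],
    [[-0.455,0.565,0.0],0.0],
    [[-0.455,0.565,0.0],0.0]
  ]
}}

```text
clock: 1.33
tool_pos: [0.3815, -0.2536, 0.2926]
orientation: [-180.0, 0.1, -164.2]
force: [1.8, -1.0, -0.5]
opening: 0.0425
gripper_force: 0.0
```

```bash
python3 go.py -43 -1.5 100
```

```text
t 1.3333 stage xy mm -278.5418424665833 -291.4175779116473 tip z 226.61162722945033 F [ 1.8 -1.  -0.5] open 0.04251848802795251
goal [0.52953931 0.0892999  0.166     ] share [-0.2944  0.3623  0.1584] turn share 0.00030068120028595835 [-1.79970221e+02  6.30985849e-02 -1.64232739e+02]
```

Request:
{"op": "send_rows", "data": {
  "deltas": [
    [[-0.29,0.36,0.02],0.0],
    [[-0.29,0.36,0.05],0.0],
    [[-0.29,0.36,0.09],0.0],
    [[-0.29,0.36,0.12],0.0],
    [[-0.29,0.36,0.12],0.0]
  ]
}}

```text
clock: 1.75
tool_pos: [0.4613, -0.0667, 0.2509]
orientation: [-180.0, 0.1, -164.2]
force: [0.3, -0.7, -0.3]
opening: 0.0419
gripper_force: 0.0
```

```bash
python3 go.py -43 -1.5 100
```

```text
t 1.75 stage xy mm -151.01524532468545 -133.1208754353493 tip z 184.8841866100891 F [ 0.3 -0.7 -0.3] open 0.04194719017249037
goal [0.52953931 0.0892999  0.166     ] share [-0.135   0.1644  0.1064] turn share 0.0007620444094717034 [-1.79994972e+02  1.38096352e-01 -1.64191216e+02]
```

Request:
{"op": "send_rows", "data": {
  "deltas": [
    [[-0.13,0.16,0.1],0.0],
    [[-0.13,0.16,0.1],0.0],
    [[-0.13,0.16,0.1],0.0],
    [[-0.13,0.16,0.1],0.0],
    [[-0.13,0.16,0.1],0.0]
  ]
}}

```text
clock: 2.17
tool_pos: [0.527, 0.086, 0.1684]
orientation: [-180.0, -0.1, -164.1]
force: [-0.0, -0.6, -0.3]
opening: 0.0419
gripper_force: 0.0
```

```bash
python3 go.py -43 -1.5 100
```

```text
t 2.1667 stage xy mm -46.34289749953856 -3.936999134287628 tip z 102.36931941280736 F [-0.  -0.6 -0.3] open 0.04190767036535352
goal [0.52953931 0.0892999  0.166     ] share [-0.0042  0.003   0.003 ] turn share 0.0017302704252074364 [-1.79988895e+02 -5.81259241e-02 -1.64104076e+02]
```

Request:
{"op": "send_rows", "data": {
  "deltas": [
    [[-0.004,0.003,0.01],0.0],
    [[-0.004,0.003,0.015],0.0],
    [[-0.004,0.003,0.015],0.0],
    [[-0.004,0.003,0.015],0.0],
    [[-0.004,0.003,0.015],0.0]
  ]
}}

```text
clock: 2.58
tool_pos: [0.5284, 0.0848, 0.1594]
orientation: [180.0, 0.1, -164.3]
force: [-0.6, 0.1, 0.8]
opening: 0.0418
gripper_force: 0.0
```

```bash
python3 go.py -43 -1.5 44; python3 - <<'E'
from h import *
from plant import ctrl
ims=[]
for n,b in(('scene',(150,250,300,400)),('top',(150,250,220,320))):
    p=ctrl.snapshot(n);pickle.dump(p,open(n+'1.pkl','wb'));y0,y1,x0,x1=b
    im=cv2.resize(p['color'][y0:y1,x0:x1],(400,400),interpolation=cv2.INTER_CUBIC)
    q=np.load('pose.npy')
    hx=q[3]*1000
    for L in ([(x,y,40) for x,y in((-80,6.5),(70,6.5),(70,53.5),(-80,53.5))],[(hx+a,30+b,50) for a,b in((-30,-22),(30,-22),(30,22),(-30,22))],[(a,b,38) for a,b in((-82.5,-59),(82.5,-59))]):
        u=((proj(p,S(q,L))-[x0,y0]+.5)*4).astype(int);cv2.polylines(im,[u],True,(255,0,0),1)
    ims.append(im)
cv2.imwrite('pics/m1.png',np.hstack(ims)[...,::-1])
E
```

```text
t 2.5833 stage xy mm -45.33509354325214 -5.52039211133541 tip z 93.3531405174538 F [-0.6  0.1  0.8] open 0.04178652684064844
goal [0.52953931 0.0892999  0.11      ] share [-0.0028  0.005   0.0617] turn share -0.00035934354276068663 [ 1.79987152e+02  6.13714405e-02 -1.64292141e+02]
```

View pics/m1.png

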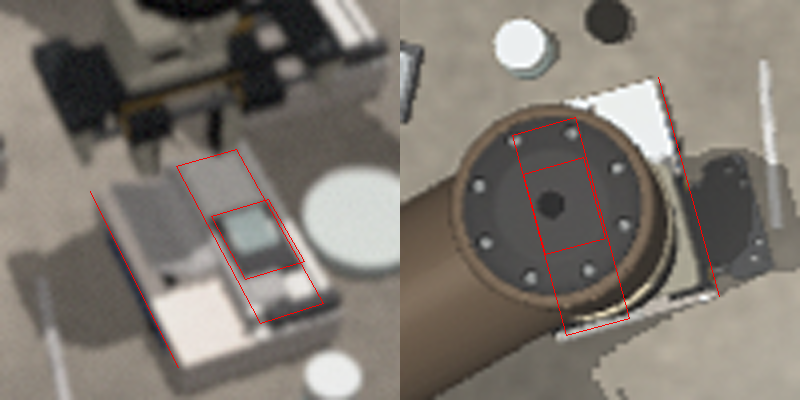

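The overlay fits the holder and track within a few mm. The fingers show at about (148,150) and (213,125) in the left crop, either side of the hinge and behind the holder. I go down now.

Request:
{"op": "send_rows", "data": {
  "deltas": [
    [[-0.003,0.005,0.005],0.0],
    [[-0.003,0.005,0.012],0.0],
    [[-0.003,0.005,0.019],0.0],
    [[-0.003,0.005,0.026],0.0],
    [[-0.003,0.005,0.03],0.0]
  ]
}}

```text
clock: 3.1
tool_pos: [0.5292, 0.0901, 0.1333]
orientation: [-180.0, -0.1, -164.2]
force: [0.5, 0.2, 0.2]
opening: 0.0419
gripper_force: 0.0
```

```bash
python3 go.py -43 -1.5 44
```

```text
t 3.1 stage xy mm -43.09038012531578 -0.6396768075814587 tip z 67.29199503650239 F [0.5 0.2 0.2] open 0.04188662566442666
goal [0.52953931 0.0892999  0.11      ] share [-0.0002 -0.0011  0.0291] turn share 0.0003425318499912085 [-1.79989434e+02 -8.15640856e-02 -1.64228973e+02]
```

Request:
{"op": "send_rows", "data": {
  "deltas": [
    [[0,-0.001,0.005],0.0],
    [[0,-0.001,0.01],0.0],
    [[0,-0.001,0.015],0.0],
    [[0,-0.001,0.018],0.0],
    [[0,-0.001,0.021],0.0]
  ]
}}

```text
clock: 3.52
tool_pos: [0.53, 0.0895, 0.1176]
orientation: [-180.0, 0.0, -164.2]
force: [-1.1, 0.8, 3.7]
opening: 0.0421
gripper_force: 1.8
```

```bash
python3 go.py -43 -1.5 44
```

```text
t 3.5167 stage xy mm -42.52835863715933 -1.3834305574354449 tip z 51.587766701827604 F [-1.1  0.8  3.7] open 0.042065499116075836
goal [0.52953931 0.0892999  0.11      ] share [ 0.0006 -0.0001  0.0095] turn share 0.0004836793178842274 [-1.79995192e+02  9.80295358e-04 -1.64216269e+02]
```

Request:
{"op": "send_rows", "data": {
  "deltas": [
    [[0,0,0.003],0.0],
    [[0,0,0.006],0.0],
    [[0,0,0.009],0.0],
    [[0,0,0.009],0.0],
    [[0,0,0.009],0.0]
  ]
}}

```text
clock: 3.93
tool_pos: [0.5301, 0.0903, 0.1108]
orientation: [180.0, 0.1, -164.2]
force: [-3.4, 4.0, 6.8]
opening: 0.0421
gripper_force: 3.6
```

```bash
python3 go.py 0 -1.5 44; python3 - <<'E'
from h import *
from plant import ctrl
p=ctrl.snapshot('scene');y0,y1,x0,x1=160,250,310,400
im=cv2.resize(p['color'][y0:y1,x0:x1],(540,540),interpolation=cv2.INTER_CUBIC)
cv2.imwrite('pics/m2.png',im[...,::-1])
E
```

```text
t 3.9333 stage xy mm -42.23636556220418 -0.7194821577445678 tip z 44.84800126427939 F [-3.4  4.   6.8] open 0.042113793811171835
goal [0.57092688 0.10096476 0.11      ] share [-0.0528 -0.001   0.0011] turn share 0.0005797469994487553 [ 1.79957614e+02  5.61577567e-02 -1.64207623e+02]
```

View pics/m2.png

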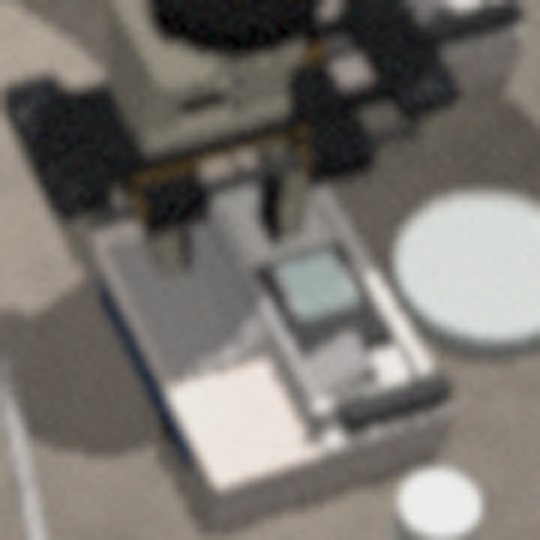

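The bar is down level (crop 180,290). The other finger is in the track behind the holder at (285,235). Now I push.

Request:
{"op": "send_rows", "data": {
  "deltas": [
    [[-0.005,0,0.001],0.0],
    [[-0.01,0,0.001],0.0],
    [[-0.015,0,0.001],0.0],
    [[-0.02,0,0.001],0.0],
    [[-0.025,0,0.001],0.0]
  ]
}}

```text
clock: 4.4
tool_pos: [0.5482, 0.0944, 0.1096]
orientation: [-180.0, -0.1, -164.2]
force: [-4.1, -1.0, 6.7]
opening: 0.0425
gripper_force: 3.4
```

```bash
python3 go.py 0 -1.5 44
```

```text
t 4.4 stage xy mm -23.642644273633202 -1.7013875050722822 tip z 43.59798847875999 F [-4.1 -1.   6.7] open 0.042484425179016155
goal [0.57092688 0.10096476 0.11      ] share [-0.0296  0.0002 -0.0006] turn share 0.0002563001763907854 [-1.79972062e+02 -1.34392236e-01 -1.64236733e+02]
```

Request:
{"op": "send_rows", "data": {
  "deltas": [
    [[-0.004,0,0],0.0],
    [[-0.008,0,0],0.0],
    [[-0.012,0,0],0.0],
    [[-0.016,0,0],0.0],
    [[-0.02,0,0],0.0]
  ]
}}

```text
clock: 4.82
tool_pos: [0.5636, 0.0987, 0.1096]
orientation: [-180.0, -0.1, -164.2]
force: [-3.6, -1.2, 5.6]
opening: 0.042
gripper_force: 3.3
```

```bash
python3 go.py 0 -1.5 44
```

```text
t 4.8167 stage xy mm -7.641126246455698 -1.739843545191299 tip z 43.63351093098912 F [-3.6 -1.2  5.6] open 0.04195265810929584
goal [0.57092688 0.10096476 0.11      ] share [-0.0096  0.0003 -0.0005] turn share 0.00023085863237813303 [-1.79971383e+02 -1.30733848e-01 -1.64239023e+02]
```

Request:
{"op": "send_rows", "data": {
  "deltas": [
    [[-0.002,0,0],0.0],
    [[-0.004,0,0],0.0],
    [[-0.006,0,0],0.0],
    [[-0.008,0,0],0.0],
    [[-0.009,0,0],0.0]
  ]
}}

```text
clock: 5.23
tool_pos: [0.5682, 0.0999, 0.1093]
orientation: [-180.0, -0.4, -164.3]
force: [-15.9, -1.7, 17.1]
opening: 0.0418
gripper_force: 9.0
```

```bash
python3 go.py 0 -1.5 44;  python3 - <<'E'
from h import *
from plant import ctrl
p=ctrl.snapshot('scene');y0,y1,x0,x1=180,250,320,400
im=cv2.resize(p['color'][y0:y1,x0:x1],(640,560),interpolation=cv2.INTER_CUBIC)
cv2.imwrite('pics/m3.png',im[...,::-1])
E
```

```text
t 5.2333 stage xy mm -2.873147351727348 -1.7912393685385366 tip z 43.33323501951287 F [-15.9  -1.7  17.1] open 0.04178232058190366
goal [0.57092688 0.10096476 0.11      ] share [-0.0036  0.0004 -0.0009] turn share 7.395560414648924e-05 [-179.9582148    -0.41053941 -164.25314439]
```

View pics/m3.png

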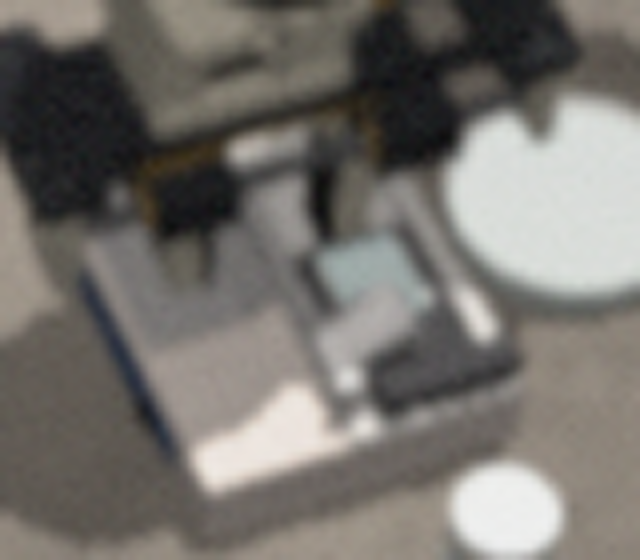

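Force jumped to 16 N near the home position, and the crop shows the holder under the clip, up against the dark stop at (440,350). I confirm with a slight extra push.

Request:
{"op": "send_rows", "data": {
  "deltas": [
    [[-0.001,0,-0.0005],0.0],
    [[-0.002,0,-0.0005],0.0],
    [[-0.002,0,-0.0005],0.0],
    [[-0.002,0,-0.0005],0.0],
    [[-0.002,0,-0.0005],0.0]
  ]
}}

```text
clock: 5.7
tool_pos: [0.5685, 0.0999, 0.1094]
orientation: [-179.9, -0.5, -164.3]
force: [-16.9, -1.0, 14.0]
opening: 0.0419
gripper_force: 9.8
```

```bash
python3 go.py -4 -1.5 44; python3 - <<'E'
from h import *
s=pickle.load(open('scene0.pkl','rb'));q=np.load('pose.npy')
for a,b in(((355.6,204.4),(359,211.9)),((365,201.9),(369,209.4))):
    d=ray(s,b,.05)-ray(s,a,.05);print(d,np.hypot(*d[:2])*1e3)
    A=ray(s,a,.05);w=A[:2]-q[:2];print(w@[np.cos(q[2]),np.sin(q[2])]*1)
for p in ((70,53.5,54),(70,6.5,54),(70,53.5,40),(70,8,50),(70,52,50),(10,52,50),(10,8,50)): print(p,(proj(s,S(q,[p]))[0]-[320,180]+.5)*8)
E
```

```text
t 5.7 stage xy mm -2.605162118083512 -1.9101727129529809 tip z 43.39286206165475 F [-16.9  -1.   14. ] open 0.04194815500428715
goal [0.56707688 0.09987965 0.11      ] share [ 0.0018  0.0005 -0.0007] turn share 1.533893966312563e-06 [-179.94822184   -0.53569668 -164.25966235]
[0.02748928 0.00591328 0.        ] 28.118097195376038
-0.015087063358557756
[0.0278213  0.00725512 0.        ] 28.75172425081893
-0.01401439025841505
(70, 53.5, 54) [491.18120024 342.24362395]
(70, 6.5, 54) [363.92145035 381.89446598]
(70, 53.5, 40) [487.7714023  367.09482067]
(70, 8, 50) [367.29978352 387.72382381]
(70, 52, 50) [486.17690522 350.63886208]
(10, 52, 50) [413.36146929 222.33748284]
(10, 8, 50) [297.08834921 257.62174813]
```

Request:
{"op": "send_rows", "data": {
  "deltas": [
    [[0.003,0,-0.0005],0.0],
    [[0.005,0,-0.0005],0.0],
    [[0.007,0,-0.0005],0.0],
    [[0.009,0,-0.0005],0.0],
    [[0.009,0,-0.0005],0.0]
  ]
}}

```text
clock: 6.12
tool_pos: [0.5669, 0.0999, 0.111]
orientation: [180.0, 0.1, -164.2]
force: [1.7, -1.8, 3.8]
opening: 0.0425
gripper_force: 2.0
```

```bash
python3 go.py -4 -1.5 44
```

```text
t 6.1167 stage xy mm -4.15436270077625 -1.4223876880338513 tip z 45.037461558117755 F [ 1.7 -1.8  3.8] open 0.042503414733514364
goal [0.56707688 0.09987965 0.11      ] share [-0.0002 -0.0001  0.0013] turn share 0.000577548801273843 [ 1.79998875e+02  1.21442172e-01 -1.64207821e+02]
```

Request:
{"op": "send_rows", "data": {
  "deltas": [
    [[0.001,0,-0.004],0.0],
    [[0.002,0,-0.009],0.0],
    [[0.002,0,-0.015],0.0],
    [[0.002,0,-0.022],0.0],
    [[0.002,0,-0.03],0.0]
  ]
}}

```text
clock: 6.53
tool_pos: [0.5641, 0.0994, 0.1347]
orientation: [180.0, -0.1, -164.2]
force: [0.3, -0.2, -0.6]
opening: 0.0421
gripper_force: 0.0
```

Request:
{"op": "send_rows", "data": {
  "deltas": [
    [[0.0,0,-0.03],0.0],
    [[0.0,0,-0.07],0.0],
    [[0.0,0,-0.12],0.0],
    [[0.0,0,-0.17],0.0],
    [[0.0,0,-0.2],0.0]
  ]
}}

```text
clock: 6.95
tool_pos: [0.5652, 0.0994, 0.2997]
orientation: [180.0, 0.3, -164.2]
force: [0.9, 0.5, 0.4]
opening: 0.042
gripper_force: 0.0
```

Request:
{"op": "send_rows", "data": {
  "deltas": [
    [[0.04,-0.04,0],0.0],
    [[0.08,-0.08,0],0.0],
    [[0.12,-0.12,0],0.0],
    [[0.15,-0.15,0],0.0],
    [[0.15,-0.18,0],0.0]
  ]
}}

```text
clock: 7.37
tool_pos: [0.4839, -0.0739, 0.2955]
orientation: [179.9, 0.0, -164.2]
force: [-0.1, 0.1, 0.2]
opening: 0.042
gripper_force: 0.0
```

Request:
{"op": "send_rows", "data": {
  "deltas": [
    [[0.02,-0.04,0],0.0],
    [[0.04,-0.08,0],0.0],
    [[0.05,-0.1,0],0.0],
    [[0.05,-0.1,0],0.0],
    [[0.05,-0.1,0],0.0]
  ]
}}

```text
clock: 7.78
tool_pos: [0.471, -0.1606, 0.2948]
orientation: [180.0, 0.0, -164.4]
force: [0.0, -0.1, -0.3]
opening: 0.0421
gripper_force: 0.0
```

```bash
python3 - <<'E'
from h import *
from plant import ctrl
o=ctrl.get_obs();print(o['clock'],o['tool_pos'],o['force'])
ims=[]
for n,b in(('scene',(175,245,320,390)),('top',(155,245,230,320))):
    p=ctrl.snapshot(n);y0,y1,x0,x1=b
    ims.append(cv2.resize(p['color'][y0:y1,x0:x1],(400,400),interpolation=cv2.INTER_CUBIC))
cv2.imwrite('pics/m4.png',np.hstack(ims)[...,::-1])
E
```

```text
7.7833 [ 0.47096252 -0.16055222  0.29477664] [ 0.04280475 -0.07305525 -0.34755112]
```

View pics/m4.png

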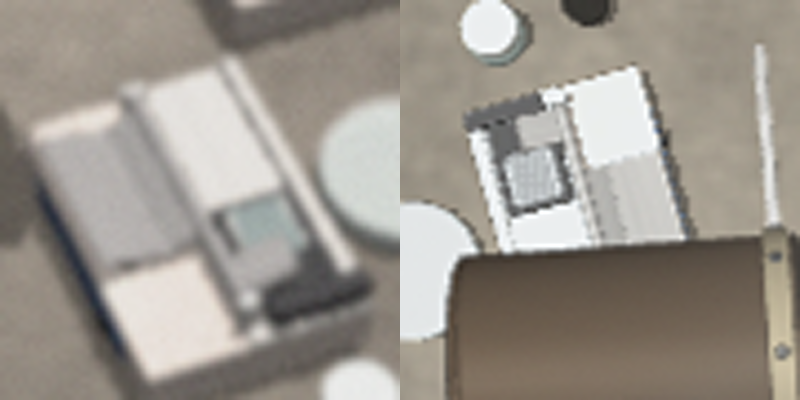

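The holder reaches the stop with no white gap visible (right crop, about 490,125). The clip toe rests on it at (540,125), and the hand is clear.

```bash
python3 -c "
from plant import ctrl
print(ctrl.close_job())"
```

```text
the job is handed in; nothing more can be done
None
```

The holder is home against the end stop as far as force and camera show, with the clip down on it and the hand clear; I handed the job in at about 8 s, and the hand-in returned no verdict.

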